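Take the dusty filter plate out of the bench extractor and hold it over the dust tray

TASK

Raise the cover flap of the bench dust extractor right up, upright or beyond, so that it stands open, then draw the filter plate (the one with the flat rectangular grip tab, not the blank plate with the round post) straight up out of its slot. Carry it upright to the aluminium dust tray and present it there for brushing: finish still holding it in the gripper, hanging still and upright over the middle of the tray and in line with the tray's length, its lower edge a few centimetres above the rim and touching nothing. Leave the flap open, the blank plate in its slot and everything else where it is.

Things in the scene. Friction and masses are not known exactly. Their poses are not given: they have to be found in the camera images.
- extractor: Fixed white dust extractor, 160 (x) x 240 (y) x 135 mm high, origin under its centre, -x side roughly to the robot. On top a well, inside 144 x 224 mm, floor 85 mm above the table, closed by the flap. In its floor two slots, 104 (x) x 12 mm, at own x 0, y -42 and +42 mm, bottom 10 mm above the table, each with a plate; which is where varies. Stands left or right, the tray on the other side.
- flap (a joint): Hinge of the grey cover flap (162 x 240 x 6 mm, 0.2 kg): 0 shut, flat over the well; pi/2 upright; stop at 1.8 rad. May start up to 0.2 rad ajar. Turns about the extractor's y axis at its far (+x) upper edge: the near edge rises and goes over, away from the robot. Stiff: stays where it is left, takes about 3 N at the handle.
- flap_handle (a point): Middle of the flap's steel bar handle: round bar 10 mm thick, 90 mm long along the extractor's y, on two end posts, its axis 34 mm above the flap's upper face (29 mm free under it). With the flap shut it lies 142 mm towards -x from the hinge line and 40 mm above it. Turns with the flap.
- flap_hinge (a point): Middle of the flap's hinge line: 80 mm to +x of the extractor's centre, 135 mm above the table. The line runs along the extractor's y. The frame turns with the flap.
- filter_mid (a point): Centre (half-way up) of the filter plate: white plate on edge, 100 long (own x), 8 thick (own y), 75 mm tall, grey mesh; on its top edge, centred, a flat grip tab 36 (x) x 12 (y) x 40 mm tall. 115 mm in all: lower edge 57.5 mm below this point, tab centre 37.5 above. In its slot (2 mm play) its axes match the extractor's and the tab rises 40 mm off the well floor. 0.08 to 0.17 kg.
- blank_mid (a point): Centre (half-way up) of the blank plate, to be left: like the filter plate but plain white without mesh, and in place of the tab a round post 16 mm across, 40 mm tall.
- tray: Fixed open aluminium dust tray, 190 mm long (own x) x 120 mm wide (own y) x 20 mm high, walls 4 mm, origin under its centre. The bench brush lies in it.
- brush: Bench brush lying in the tray, 140 mm long; not to be moved.
- pot_a: In front of the extractor on the robot's side: closed white pot, 38 mm across, 34 mm high; origin under its centre
- pot_b: Beyond the far end of the tray: closed white pot, 38 mm across, 34 mm high; origin under its centre
- dropper_a: White dropper bottle, 34 mm across, 85 mm high, beyond the middle of the bench; origin under its centre
- dropper_b: Second white dropper bottle of the same size beside it
- spatula: Spatula, 160 mm long, lying across the bench at its far side, on the left
Things that resemble listed ones, but are neither listed nor needed, are in the scene too. There is more than one size of the tray; the job needs the smallest.

How it is judged (in metres and radians):
On the way, in this order (a step that is already met when the one before it is completed fails the run):
1. the flap stands open, upright or beyond (over 1.4 rad) (value of joint flap above 1.4 rad), for 0.2 s.
2. the filter plate is drawn up out of the extractor, held in the gripper (z of filter_mid in the frame of extractor above 0.19 m and contact force between the fingers and filter above 1 N), for 0.2 s.
At the end, for the whole second after the job is handed in: Filter held still in the gripper, centre within 35 mm of the tray middle, lower edge 10-120 mm above the rim, upright within 15 deg, in line with the tray within 17 deg, touching no tray, brush or extractor; flap open over 1.35 rad; blank within 12 mm of its start (contact force between the fingers and filter above 1 N and horizontal distance between filter_mid and tray below 0.035 m and z of filter_mid in the frame of tray between 0.0875 and 0.1975 m and angle between filter_mid's own z axis and vertical below 0.26 rad and angle between the x axis of filter_mid and the x axis of tray, either way round below 0.3 rad and linear speed of filter below 0.03 m/s and contact force between filter and tray below 0.1 N and contact force between filter and brush below 0.1 N and contact force between filter and extractor below 0.1 N and value of joint flap above 1.35 rad and distance of blank_mid from where it was at the start of the episode below 0.012 m); the arm keeps its last pose, push and grip.
It fails at once if the blank plate is pulled up (by over 15 mm) (distance of blank_mid from where it was at the start of the episode above 0.015 m).
It fails at once if the filter plate is tipped by more than 35 degrees (angle between filter_mid's own z axis and vertical above 0.6 rad).
It fails at once if another thing on the bench is shifted by more than 30 mm (distance of any of brush, pot_a, pot_b, dropper_a, dropper_b, spatula from where it was at the start of the episode above 0.03 m).
It also fails if it takes over 59 s, if anything falls off the work surface, if the arm or the gripper's body presses on something with over 40 N, if the wrist force passes 120 N, or if a joint passes its speed limit or range.

ROBOT

A 6-joint arm with a two-finger parallel gripper is mounted at the origin on the work surface. World frame = base frame: x ahead of the robot, y to its left, z up, the work surface at z = 0. Lengths are in mm, angles in rad, forces in N, time in s.
With the tool pointing down it reaches from about 350 to 875 mm from the base axis. Payload 4.2 kg.
Tool frame: the origin (TCP) lies at the very end of the fingers, on their centre line; the grasp point (between the pads) lies 19 mm behind it; z points along the fingers, y is the line along which they close (so a half turn about z gives the same grasp; the last joint's range is limited). The gripper opens to 85 mm and grips with 20 to 120 N. Pads are 22 mm wide; open, the fingers measure 114 mm over their backs; the gripper's body (76 mm by 85 mm) begins 54 mm behind the grasp point. The pads swing forward as they close: fully open they stand 13 mm farther back than shut.
Start: joints at [-0.943, 0.385, 0.008, 0, -1.194, -0.259], TCP at [225.324, -582.948, 231.312] pointing down, gripper open.
Joint ranges: [-3.14, 3.14], [-1.21, 2.06], [-1.07, 1.41], [-3.16, 2.05], [-2.99, -0.16], [-3.1, 3.1]. Speed limits (rad/s): [2.79, 2.79, 3.14, 3.14, 3.14, 3.14].

INTERFACE

Orientations are given as [roll, pitch, yaw] about the fixed x, y, z axes, in that order (R = Rz(yaw) Ry(pitch) Rx(roll)).
In Python, from plant import bot gives the robot as it stands.
- The arm moves only by the shell command python3 -m crank 'ROWS' [FORCE]. ROWS is JSON, a list of rows, each a list of 3 entries, a list of its own where there are three numbers: the opening in per cent of the stroke, from 0 (shut) to 100 (fully open), then the shift along the tool's x, y, z in m, then the turn about the tool's z in rad. A call has 1 to 20 rows; each row shifts and turns the commanded pose from where the row before left it, along the tool's axes as they then stand; what a row does not reach is not made up. A row lasts 1/10 s, in which the tool goes at most 50 mm and 8.59 degrees, less where a joint would pass 70% of its speed; a pose out of reach is approached as far as the arm can. A call with a gripper value outside its range is refused whole. The fingers move at their own pace and stop on an object; FORCE is the grip in N (left out, the last holds). Time passes only in rows, so rows that do not move let the fingers close. It gives the time, the measured TCP pose, the force, the opening and the grip force at its end, in the units of the state.
- bot.sense(): the state, without advancing time (a new reading comes with each control period).
- bot.capture(name): name is "scene" or "top" or "wrist"; returns (picture, depth): 400x640x3 uint8, blue, green, red; 400x640 float32, mm along the optical axis (not along the pixel's ray), 0 where there is no reading.
- bot.camera_params(name): a dict with "fx", "fy", "cx", "cy" (pixels), "k1" (the pictures are not rectified: a ray, as slopes to the right and down, at radius r is drawn at 1 + k1 r^2 times it, then the intrinsics apply), "extrinsics" (4x4, takes a point from camera to world coordinates); the wrist camera has in their place "hand_eye" (4x4, takes a point from camera to tool coordinates, whose origin is the TCP and whose axes are the flange's). Camera axes: x right, y up, looking along -z (the intrinsics and any distortion apply to the point x, -y, -z); pixel columns grow to the right and rows downward; lengths in mm; the calibration is good to about 2 mm. A picture is of the moment at which its call begins: read the wrist's pose just before it. camera_params takes no time and is no camera call.
- bot.finish_job(): hands the job in; it is judged then, once.
Trained networks look in the newest picture that a camera, given by its name, has taken for a name from the list of things; names that differ only in an ending like _2 or _b are one class to them, and where a whole thing is asked for, a point or a joint stands for the part that bears it (a point fixed in the world has none). Each returns a list of dicts, best first, with "conf" (0 to 1); they miss things now and then, are a little off and sometimes report something else, mostly with a low value. They report only what shows in the picture. A call takes as long as a camera call. They do not tell look-alikes from the thing itself.
- bot.recognise(camera, name): "rect" ([centre column, centre row, width, height] in pixels, round what is visible of it).
- bot.tip_of(camera, name): "position" ([row, column] in pixels: a listed point, or the origin of a listed thing).
The state is a dict: "t": time; "joints": joint angles; "joint_vel": joint speeds; "effort": joint torques, N m; "tcp_pos": TCP position; "eef_rot": TCP orientation; "wrist_force": force on the tool from outside, world axes, zero at the start; "moment": the same for the moment, N m; "finger_gap": finger opening in mm; "finger_force": force on a finger pad.
Only numpy, scipy, OpenCV 4.12 (cv2) and the standard library are available. Lean on these libraries where they do the work, as an engineer would, in place of code of your own. Each camera call takes 0.05 s, during which the arm holds its last target. There are 200 camera calls.

## Working session

There is one attempt and no reset: what is moved stays moved. The work goes in short steps, Python scripts to look and compute and a shell command to move; the robot and the scene stay as the last step left them, time stands still between calls to the robot, and variables do not carry over. Pictures are saved under pics/ and viewed, at most 10 in all, crops included, and the job is handed in when it is done.

```bash
ls; mkdir -p pics; cat > h.py <<'E'
from plant import bot
import numpy as np, cv2
from scipy.spatial.transform import Rotation as R
def T_tool(s=None):
    s=s or bot.sense(); T=np.eye(4); T[:3,:3]=R.from_euler('xyz',s['eef_rot']).as_matrix(); T[:3,3]=s['tcp_pos']; return T
def cam(name):
    p=bot.camera_params(name)
    E=np.array(p['extrinsics']) if 'extrinsics' in p else T_tool()@np.array(p['hand_eye'])
    return p,E
def px2w(name,uv,depth=None,z=None,pe=None):
    p,E=pe or cam(name); K=np.array([[p['fx'],0,p['cx']],[0,p['fy'],p['cy']],[0,0,1]])
    uv=np.atleast_2d(np.float64(uv)); d=np.array([p['k1'],0,0,0,0.])
    n=cv2.undistortPoints(uv[:,None],K,d)[:,0]
    ray=np.c_[n[:,0],-n[:,1],-np.ones(len(n))]
    if z is None: return (E[:3,:3]@(ray*np.reshape(depth,(-1,1))).T).T+E[:3,3]
    w=(E[:3,:3]@ray.T).T; return E[:3,3]+w*((z-E[2,3])/w[:,2])[:,None]
def cloud(name,D,pe=None):
    v,u=np.nonzero(D>0); return px2w(name,np.c_[u,v],D[v,u],pe=pe),u,v
E
cat > a.py <<'E'
from h import *
for c in ['scene','top']:
    im,D=bot.capture(c); cv2.imwrite(f'pics/{c}0.png',im); np.save(f'{c}0.npy',D)
    for n in ['extractor','flap_handle','flap_hinge','tray','brush','pot_a','dropper_a','spatula']:
        for r in bot.tip_of(c,n)[:4]:
            v,u=r['position']; d=D[int(np.clip(v,0,399)),int(np.clip(u,0,639))]
            print(c,n,round(r['conf'],2),'uv',round(u),round(v),px2w(c,[u,v],d)[0].round(),'z0',px2w(c,[u,v],z=0)[0].round())
print(bot.sense())
E
python3 a.py
```

```text
pics
scene extractor 0.86 uv 264 257 [ 627. -145.   81.] z0 [ 553. -137.    0.]
scene flap_handle 0.79 uv 246 190 [ 493. -149.  199.] z0 [ 231. -127.    0.]
scene flap_hinge 0.66 uv 245 189 [ 221. -129.   -2.] z0 [ 223. -129.    0.]
scene flap_hinge 0.65 uv 270 238 [ 623. -122.  138.] z0 [ 485. -103.   -0.]
scene tray 0.88 uv 192 193 [ 190. -305.    4.] z0 [ 185. -306.    0.]
scene tray 0.86 uv 384 158 [216. 411.   5.] z0 [210. 415.   0.]
scene tray 0.63 uv 361 218 [516. 176.  19.] z0 [498. 186.   0.]
scene brush 0.93 uv 359 220 [514. 171.  13.] z0 [501. 177.   0.]
scene brush 0.62 uv 363 220 [525. 180.  17.] z0 [509. 188.  -0.]
scene pot_a 0.5 uv 406 234 [626. 270.  21.] z0 [608. 284.  -0.]
scene dropper_a 0.77 uv 362 300 [780.  62.   3.] z0 [777.  64.   0.]
scene dropper_a 0.63 uv 309 309 [773. -74.  26.] z0 [756. -69.   0.]
scene dropper_a 0.49 uv 359 217 [513. 172.  20.] z0 [493. 182.   0.]
scene spatula 0.57 uv 415 275 [762. 223.  13.] z0 [753. 230.   0.]
top extractor 0.69 uv 380 183 [ 515. -113.  152.] z0 [ 540. -133.    0.]
top flap_handle 0.87 uv 395 189 [ 493. -144.  201.] 
[... 756 characters left out ...]
 0.9, 'joints': array([-9.43405326e-01,  3.84685175e-01,  7.91401827e-03, -1.14954767e-05,
       -1.19402958e+00, -2.58560341e-01]), 'joint_vel': array([ 4.57350446e-04,  5.46403161e-04,  3.21408222e-05, -3.97996664e-04,
       -1.24636246e-03, -9.22523706e-04]), 'effort': array([ 5.41935913e-05, -3.92076802e+01,  1.88615978e+01,  4.19063598e+00,
       -3.30518251e-04, -1.46539463e-06]), 'tcp_pos': array([ 225.32114083, -582.94384489,  231.32482359]), 'eef_rot': array([ 3.14158565e+00,  9.20556751e-06, -2.77276622e+00]), 'wrist_force': array([ 0.27081191,  0.19710524, -0.19019625]), 'moment': array([0.04185273, 0.02291331, 0.08088009]), 'finger_force': 0.0, 'finger_gap': 85.31579361906627}
```

View pics/scene0.png

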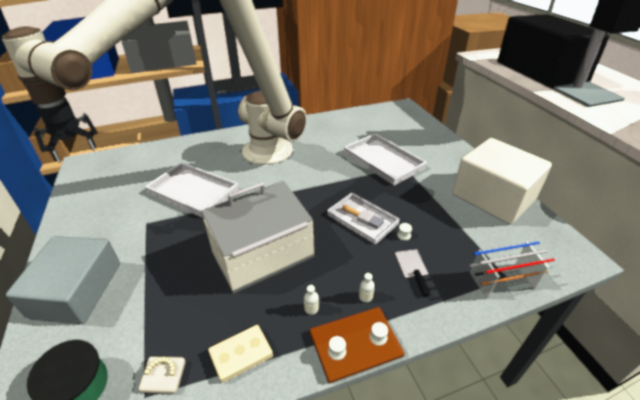

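View pics/top0.png

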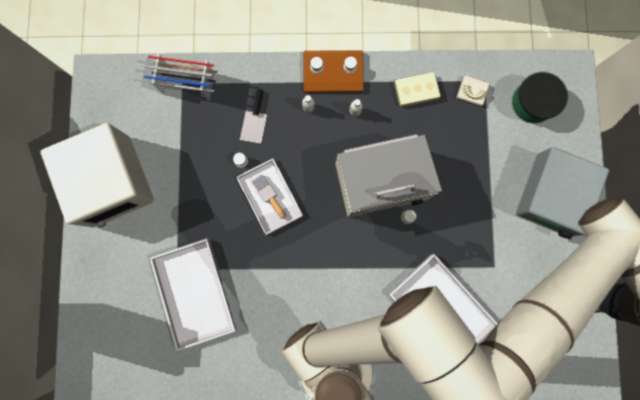

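```bash
cat > b.py <<'E'
from h import *
for c in ['top','scene']:
    D=np.load(f'{c}0.npy'); P,u,v=cloud(c,D)
    m=(P[:,2]>128)&(P[:,0]>400)&(P[:,0]<720)&(P[:,1]>-300)&(P[:,1]<50)
    Q=P[m]; # flap plane vs handle
    f=Q[Q[:,2]<172+0*Q[:,0]]
    for k in range(4):
        A=np.c_[f[:,:2],np.ones(len(f))]; co=np.linalg.lstsq(A,f[:,2],rcond=None)[0]
        r=f[:,2]-A@co; f=f[abs(r)<max(4,2*r.std())]
    print(c,'plane',co,'tilt',np.arctan(np.hypot(*co[:2])),'rect',cv2.minAreaRect(np.float32(f[:,:2])))
    r=Q[:,2]-np.c_[Q[:,:2],np.ones(len(Q))]@co
    h=Q[(r>25)&(r<48)]; print(' handle n',len(h),h.mean(0),'rect',cv2.minAreaRect(np.float32(h[:,:2])),h[:,2].min(),h[:,2].max())
    m=(P[:,2]>12)&(P[:,2]<24)&(P[:,0]>380)&(P[:,0]<640)&(P[:,1]>80)&(P[:,1]<290)
    print(' tray',cv2.minAreaRect(np.float32(P[m][:,:2])))
E
python3 b.py
```

```text
top plane [-1.57568251e-01 -3.28731344e-02  2.36684059e+02] tilt 0.15959199239406013 rect ((547.3496704101562, -134.63917541503906), (166.10061645507812, 240.84164428710938), 12.138360023498535)
 handle n 160 [ 490.60055674 -145.82471228  202.17621723] rect ((490.92926025390625, -146.37554931640625), (11.176182746887207, 98.22803497314453), 12.499083518981934) 189.82940848649082 208.0099987982153
 tray ((516.133544921875, 199.57415771484375), (223.77694702148438, 120.1175765991211), 26.983177185058594)
scene plane [-1.56563229e-01 -3.53493984e-02  2.33564475e+02] tilt 0.15914691829022184 rect ((547.7024536132812, -137.48287963867188), (170.56375122070312, 239.7022247314453), 12.672050476074219)
 handle n 158 [ 494.46077935 -152.04624569  197.91507082] rect ((493.0169982910156, -151.06561279296875), (9.778043746948242, 97.93394470214844), 11.507965087890625) 187.24684162482163 203.2388754457627
 tray ((527.8800048828125, 201.96099853515625), (249.96856689453125, 124.86121368408203), 26.99946403503418)
```

The scene shows the extractor on the right, with its handle at scene px (246,190) and top px (395,189). The flap is about 0.16 rad ajar. The tray candidates in the top view are (194,294), (440,300) and (270,195). The last is the smallest and has the brush in it, so it fits. I'll turn the tool so that it closes across the handle and go above it.

```bash
python3 -m crank '[[60,[0,0,-0.002],-0.1415],[60,[0,0,-0.002],-0.1415],[60,[0,0,-0.002],-0.1415],[60,[0,0,-0.002],-0.1415],[60,[0,0,-0.002],-0.1415],[60,[0,0,-0.002],-0.1415],[60,[0,0,-0.002],-0.1415],[60,[0,0,-0.002],-0.1415],[60,[0,0,-0.002],-0.1415],[60,[0,0,-0.002],-0.1415]]' 30
python3 -m crank '[[60,[-0.0306,-0.0294,-0.003],0],[60,[-0.0306,-0.0294,-0.003],0],[60,[-0.0306,-0.0294,-0.003],0],[60,[-0.0306,-0.0294,-0.003],0],[60,[-0.0306,-0.0294,-0.003],0],[60,[-0.0306,-0.0294,-0.003],0],[60,[-0.0306,-0.0294,-0.003],0],[60,[-0.0306,-0.0294,-0.003],0],[60,[-0.0306,-0.0294,-0.003],0],[60,[-0.0306,-0.0294,-0.003],0],[60,[-0.0306,-0.0294,-0.003],0],[60,[-0.0306,-0.0294,-0.003],0],[60,[0,0,0],0],[60,[0,0,0],0]]'
cat > c.py <<'E'
from h import *
s=bot.sense(); T=T_tool(s); print(s['t'],s['tcp_pos'],s['eef_rot'],s['finger_gap'])
pe=cam('wrist'); im,D=bot.capture('wrist'); cv2.imwrite('pics/w1.png',im); np.save('w1.npy',D)
P,u,v=cloud('wrist',D,pe)
t=bot.tip_of('wrist','flap_handle'); print(t)
for r in t[:2]: print(px2w('wrist',r['position'][::-1],z=197,pe=pe))
m=(P[:,2]>185)&(P[:,2]<212)&(abs(P[:,0]-493)<45)&(abs(P[:,1]+149)<80); h=P[m]
print(len(h),h.mean(0) if len(h) else 0, np.percentile(h[:,2],[10,90]),cv2.minAreaRect(np.float32(h[:,:2])))
D=np.load('top0.npy');P,u,v=cloud('top',D)
m=(P[:,2]>5)&(P[:,2]<26)&(abs(P[:,0]-508)<125)&(abs(P[:,1]-185)<90)
M=np.zeros(D.shape,np.uint8); M[v[m],u[m]]=255
n,L,S,C=cv2.connectedComponentsWithStats(M); k=1+S[1:,4].argmax(); sel=m&(L[v,u]==k)&((P[:,0]-600)**2+(P[:,1]-277)**2>30**2)
print('tray',cv2.minAreaRect(np.float32(P[sel][:,:2])))
E
python3 c.py
```

```text
t: 1.9
tcp_pos: [225.3, -582.9, 251.4]
eef_rot: [-3.142, 0.0, -1.352]
wrist_force: [-0.4, -0.5, 0.7]
finger_gap: 51.2
finger_force: 0.0
t: 3.3
tcp_pos: [492.8, -148.6, 287.3]
eef_rot: [3.141, 0.0, -1.356]
wrist_force: [-0.7, -0.9, -0.7]
finger_gap: 51.3
finger_force: 0.0
3.3 [ 492.81178621 -148.62141265  287.25154971] [ 3.14134369e+00  3.77074238e-05 -1.35569686e+00] 51.33745157829219
[{'position': [204.3, 325.2], 'conf': 0.87}]
[[ 490.93856852 -148.72956164  197.        ]]
1475 [ 491.6108053  -154.31833058  202.65079834] [200.592838   204.47589335] ((489.8473205566406, -150.95230102539062), (11.661767959594727, 98.99959564208984), 12.148598670959473)
tray ((508.240234375, 190.65591430664062), (208.24009704589844, 139.8731231689453), 25.252761840820312)
```

View pics/w1.png

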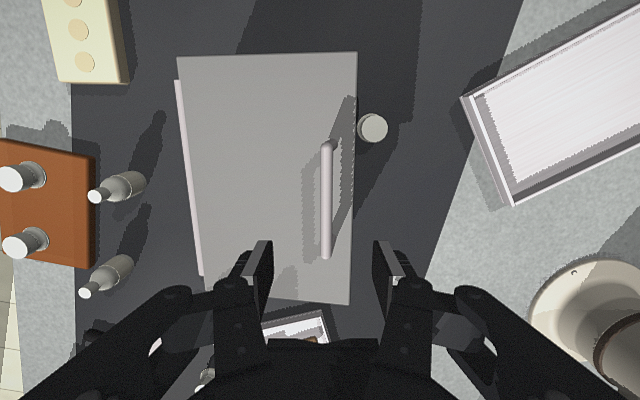

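The wrist view shows the handle bar vertical at column 326, rows 145–255, between the open fingers, and pot_a at (373,128). I'll descend and grip it.

```bash
python3 -m crank '[[60,[0,0.002,0.035],0],[60,[0,0,0.035],0],[60,[0,0,0.02],0],[60,[0,0,0.015],0],[60,[0,0,0],0],[60,[0,0,0],0],[0,[0,0,0],0],[0,[0,0,0],0],[0,[0,0,0],0],[0,[0,0,0],0],[0,[0,0,0],0],[0,[0,0,0],0]]' 30
python3 - <<'E'
import numpy as np
a0=0.16
def h(a): return np.array([-142*np.cos(a)+40*np.sin(a),40*np.cos(a)+142*np.sin(a)])
A=np.linspace(a0,1.56,19); P=np.array([h(a) for a in A]); d=np.diff(P,axis=0)
print([[0,[0,round(-x/1000,4),round(-z/1000,4)],0] for x,z in d])
E
```

```text
t: 4.6
tcp_pos: [490.1, -150.1, 182.5]
eef_rot: [3.14, -0.0, -1.358]
wrist_force: [-2.4, -2.7, 2.8]
finger_gap: 9.0
finger_force: 29.4
[[0, [0, np.float64(-0.0052), np.float64(-0.0102)], 0], [0, [0, np.float64(-0.006), np.float64(-0.0098)], 0], [0, [0, np.float64(-0.0067), np.float64(-0.0093)], 0], [0, [0, np.float64(-0.0074), np.float64(-0.0087)], 0], [0, [0, np.float64(-0.0081), np.float64(-0.0081)], 0], [0, [0, np.float64(-0.0087), np.float64(-0.0075)], 0], [0, [0, np.float64(-0.0093), np.float64(-0.0068)], 0], [0, [0, np.float64(-0.0098), np.float64(-0.006)], 0], [0, [0, np.float64(-0.0102), np.float64(-0.0052)], 0], [0, [0, np.float64(-0.0106), np.float64(-0.0044)], 0], [0, [0, np.float64(-0.0109), np.float64(-0.0036)], 0], [0, [0, np.float64(-0.0111), np.float64(-0.0027)], 0], [0, [0, np.float64(-0.0113), np.float64(-0.0019)], 0], [0, [0, np.float64(-0.0114), np.float64(-0.001)], 0], [0, [0, np.float64(-0.0115), np.float64(-0.0001)], 0], [0, [0, np.float64(-0.0114), np.float64(0.0008)], 0], [0, [0, np.float64(-0.0113), np.float64(0.0017)], 0], [0, [0, np.float64(-0.0112), np.float64(0.0026)], 0]]
```

```bash
python3 -m crank '[[0,[0,-0.0052,-0.0102],0],[0,[0,-0.006,-0.0098],0],[0,[0,-0.0067,-0.0093],0],[0,[0,-0.0074,-0.0087],0],[0,[0,-0.0081,-0.0081],0],[0,[0,0,0],0]]'
```

```text
t: 5.2
tcp_pos: [522.4, -143.2, 230.1]
eef_rot: [3.138, -0.0, -1.357]
wrist_force: [-6.7, -1.6, 6.8]
finger_gap: 8.7
finger_force: 29.7
```

```bash
python3 -m crank '[[0,[0,-0.0087,-0.0075],0],[0,[0,-0.0093,-0.0068],0],[0,[0,-0.0098,-0.006],0],[0,[0,-0.0102,-0.0052],0],[0,[0,-0.0106,-0.0044],0],[0,[0,-0.0109,-0.0036],0],[0,[0,0,0],0]]'
```

```text
t: 5.9
tcp_pos: [582.9, -130.2, 265.3]
eef_rot: [-3.139, -0.002, -1.357]
wrist_force: [-3.8, -0.8, 8.4]
finger_gap: 8.8
finger_force: 30.4
```

```bash
python3 -m crank '[[0,[0,-0.0111,-0.0027],0],[0,[0,-0.0113,-0.0019],0],[0,[0,-0.0114,-0.001],0],[0,[0,-0.0115,-0.0001],0],[0,[0,-0.0114,0.0008],0],[0,[0,-0.0113,0.0017],0],[0,[0,-0.0112,0.0026],0],[0,[0,0,0],0],[0,[0,0,0],0],[0,[0,0,0],0]]'
```

```text
t: 6.9
tcp_pos: [659.8, -113.6, 262.5]
eef_rot: [-3.139, -0.001, -1.358]
wrist_force: [3.7, -3.2, 2.5]
finger_gap: 8.8
finger_force: 31.7
```

```bash
cat > d.py <<'E'
from h import *
im,D=bot.capture('scene'); cv2.imwrite('pics/s2.png',cv2.resize(im[100:320,150:450],None,fx=2.5,fy=2.5))
P,u,v=cloud('scene',D)
e=np.array([.9775,.2108]); n=np.array([-.2108,.9775]); r=P[:,:2]-[625.5,-119]
X=r@e; Y=r@n
m=(P[:,2]>165)&(P[:,2]<300)&(abs(X)<70)&(Y<-70)&(Y>-118)
c=np.polyfit(P[m,2],X[m],1); print(m.sum(),'X at z',c,'angle',np.pi/2+np.arctan(c[0]),np.percentile(X[m],[5,50,95]),P[m,2].max())
E
python3 d.py
```

```text
1023 X at z [-1.07413198e-04  2.00867727e+00] angle 1.5706889135973383 [0.02946825 2.00985868 3.87028645] 298.11084028420976
```

Flap measured at about 1.57 rad. I'll release, rise, back off over the well and turn 90°.

```bash
python3 -m crank '[[28,[0,0,0],0],[28,[0,0,0],0],[28,[0,0,0],0],[28,[0,0,-0.02],0],[28,[0,0,-0.035],0],[28,[0,0,-0.04],0],[28,[0,0.03,-0.01],0],[28,[0,0.04,0],0],[28,[0,0.04,0],0],[60,[0,0.02,0],0],[60,[0,0,0],0]]'
python3 -m crank '[[60,[0,0,0],0.1428],[60,[0,0,0],0.1428],[60,[0,0,0],0.1428],[60,[0,0,0],0.1428],[60,[0,0,0],0.1428],[60,[0,0,0],0.1428],[60,[0,0,0],0.1428],[60,[0,0,0],0.1428],[60,[0,0,0],0.1428],[60,[0,0,0],0.1428],[60,[0,0,0],0.1428],[60,[0,0,0],0],[60,[0,0,0],0]]'
cat > e.py <<'E'
from h import *
s=bot.sense(); print(s['t'],s['tcp_pos'],s['eef_rot'],s['finger_gap'])
pe=cam('wrist'); im,D=bot.capture('wrist'); cv2.imwrite('pics/w2.png',im); np.save('w2.npy',D)
e=np.array([.9775,.2108]); n=np.array([-.2108,.9775])
for nm in ['filter_mid','blank_mid']:
    for r in bot.tip_of('wrist',nm)[:3]: print(nm,r,px2w('wrist',r['position'][::-1],z=67.5,pe=pe))
    for r in bot.recognise('wrist',nm)[:3]: print(nm,r)
P,u,v=cloud('wrist',D,pe); r=P[:,:2]-[547.3,-135.9]; X=r@e;Y=r@n
m=(abs(X)<60)&(abs(Y)<95)&(P[:,2]>118)&(P[:,2]<131)
for sgn in (1,-1):
    k=m&(Y*sgn>0); 
    if k.sum()>9: print(sgn,k.sum(),P[k].mean(0),'px',u[k].mean(),v[k].mean(),cv2.minAreaRect(np.float32(P[k][:,:2])))
T=np.load('top0.npy')
E
python3 e.py
```

```text
t: 8.05
tcp_pos: [529.1, -141.2, 368.9]
eef_rot: [-3.14, 0.0, -1.358]
wrist_force: [0.4, -0.3, 0.7]
finger_gap: 50.5
finger_force: 0.0
t: 9.35
tcp_pos: [532.1, -140.7, 367.0]
eef_rot: [3.141, -0.001, -2.925]
wrist_force: [0.2, -0.1, -0.5]
finger_gap: 51.2
finger_force: 0.0
9.35 [ 532.05396668 -140.68245346  367.04841007] [ 3.14114512e+00 -7.51217924e-04 -2.92532430e+00] 51.20818620985899
filter_mid {'position': [169.5, 352.1], 'conf': 0.92} [[533.21616908 -95.12296663  67.5       ]]
filter_mid {'rect': [354.8, 169.4, 10.1, 69.9], 'conf': 0.78}
blank_mid {'position': [171.5, 292.6], 'conf': 0.92} [[ 555.47719952 -182.60732309   67.5       ]]
blank_mid {'rect': [291.0, 171.1, 18.2, 66.9], 'conf': 0.97}
1 249 [531.93525741 -98.58035997 125.86687421] px 354.08032128514054 175.98393574297188 ((532.6510620117188, -98.02980041503906), (35.10932922363281, 12.013856887817383), 12.115487098693848)
-1 115 [ 551.15646581 -179.58589957  125.5762918 ] px 291.25217391304346 177.08695652173913 ((551.6619873046875, -179.29000854492188), (14.98221206665039, 14.415390968322754), 11.644289016723633)
```

View pics/w2.png

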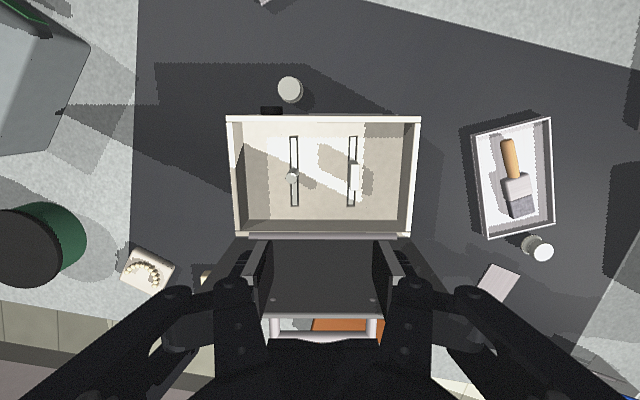

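```bash
python3 - <<'E'
import cv2
im=cv2.imread('pics/w2.png'); cv2.imwrite('pics/w2c.png',cv2.resize(im[110:245,220:430],None,fx=3.5,fy=3.5,interpolation=cv2.INTER_CUBIC))
from h import *
d=np.array([532.7-532.05,-98+140.68,0]); Rm=T_tool()[:3,:3]; print(Rm.T@d)
E
```

```text
[-9.69844333e+00  4.15685589e+01  1.96379796e-03]
```

View pics/w2c.png

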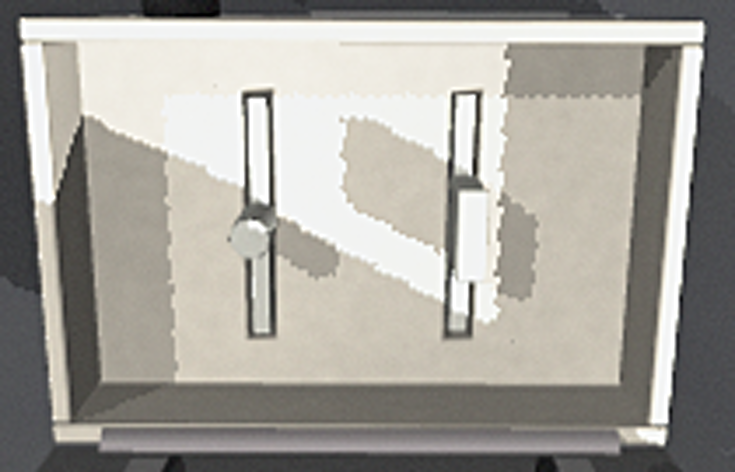

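Candidates: the left plate at (292,176) carries a round post, so it is the blank. The right plate at (354,176) carries a flat rectangular tab, so it is the filter, and the crop confirms this. I'll go above the right one.

```bash
python3 -m crank '[[60,[-0.0097,0.0416,0],0],[60,[0,0,0.045],0],[60,[0,0,0.045],0],[60,[0,0,0.045],0],[60,[0,0,0.035],0],[60,[0,0,0],0],[60,[0,0,0],0],[60,[0,0,0],0]]'
cat > f.py <<'E'
from h import *
s=bot.sense(); T=T_tool(s); print(s['t'],s['tcp_pos'],s['eef_rot'])
pe=cam('wrist'); im,D=bot.capture('wrist'); cv2.imwrite('pics/w3.png',im)
P,u,v=cloud('wrist',D,pe)
m=(P[:,2]>121)&(P[:,2]<131)&(np.hypot(P[:,0]-532.7,P[:,1]+98)<30); c=cv2.minAreaRect(np.float32(P[m][:,:2])); print(m.sum(),c,P[m][:,2].mean())
print(T[:3,:3].T@(np.array([*c[0],125])-T[:3,3]))
E
python3 f.py
```

```text
t: 10.4
tcp_pos: [534.2, -98.4, 200.2]
eef_rot: [-3.14, 0.005, -2.928]
wrist_force: [0.6, 0.3, 0.6]
finger_gap: 51.1
finger_force: 0.0
10.4 [534.18979433 -98.38579094 200.16879489] [-3.14021804  0.00476793 -2.92797017]
710 ((532.976318359375, -97.97295379638672), (35.52176284790039, 11.888043403625488), 11.916685104370117) 125.98294003196696
[ 1.45675687  0.76403083 75.1617243 ]
```

```bash
python3 -m crank '[[60,[0.001,0.0007,0.03],0],[60,[0,0,0.03],0],[60,[0,0,0.025],0],[60,[0,0,0.015],0],[60,[0,0,0.005],0],[60,[0,0,0],0],[60,[0,0,0],0],[0,[0,0,0],0],[0,[0,0,0],0],[0,[0,0,0],0],[0,[0,0,0],0],[0,[0,0,0],0],[0,[0,0,0],0]]' 40
```

```text
t: 11.75
tcp_pos: [531.8, -97.8, 93.3]
eef_rot: [-3.141, 0.001, -2.928]
wrist_force: [-0.9, -0.4, 5.9]
finger_gap: 11.6
finger_force: 40.7
```

Gripped at 11.6 mm on the 12 mm tab. I'll lift it straight up.

```bash
python3 -m crank '[[0,[0,0,-0.008],0],[0,[0,0,-0.008],0],[0,[0,0,-0.01],0],[0,[0,0,0],0]]' 50
```

```text
t: 12.15
tcp_pos: [532.2, -97.8, 120.2]
eef_rot: [-3.141, 0.003, -2.928]
wrist_force: [0.9, -0.3, -0.9]
finger_gap: 11.2
finger_force: 48.7
```

```bash
python3 -m crank '[[0,[0,0,-0.015],0],[0,[0,0,-0.02],0],[0,[0,0,-0.02],0],[0,[0,0,-0.02],0],[0,[0,0,-0.02],0],[0,[0,0,-0.02],0],[0,[0,0,-0.02],0],[0,[0,0,0],0],[0,[0,0,0],0],[0,[0,0,0],0],[0,[0,0,0],0]]'
cat > g.py <<'E'
from h import *
s=bot.sense(); T=T_tool(s); print(s['t'],s['tcp_pos'],s['eef_rot'])
im,D=bot.capture('scene'); cv2.imwrite('pics/s3.png',cv2.resize(im[90:320,150:450],None,fx=2.5,fy=2.5))
pe=cam('wrist'); im,D=bot.capture('wrist'); P,u,v=cloud('wrist',D,pe); cv2.imwrite('pics/w4.png',im)
r=bot.recognise('wrist','tray'); r+=bot.recognise('wrist','tray') if not r else []
print(r)
m=(P[:,2]>14)&(P[:,2]<26)&(abs(P[:,0]-508)<125)&(abs(P[:,1]-188)<95)&((P[:,0]-603)**2+(P[:,1]-277)**2>28**2)
M=np.zeros(D.shape,np.uint8); M[v[m],u[m]]=255; print(m.sum())
n,L,S,C=cv2.connectedComponentsWithStats(M,connectivity=8)
k=1+S[1:,4].argsort()[::-1][:3]; print(S[k])
sel=m&(L[v,u]==k[0]); print('tray',cv2.minAreaRect(np.float32(P[sel][:,:2])))
E
python3 g.py
```

```text
t: 13.25
tcp_pos: [530.6, -97.8, 252.2]
eef_rot: [3.141, -0.003, -2.929]
wrist_force: [0.6, -0.4, -0.2]
finger_gap: 11.3
finger_force: 48.9
13.25 [530.62482048 -97.81745396 252.18110709] [ 3.14104386e+00 -2.59955187e-03 -2.92874762e+00]
[{'rect': [536.4, 189.5, 109.7, 153.2], 'conf': 0.72}]
5044
[[ 485  110  105  157 2535]
 [ 520  139   44  103 2509]]
tray ((500.6590881347656, 188.63888549804688), (190.587646484375, 121.55279541015625), 27.185653686523438)
```

View pics/s3.png

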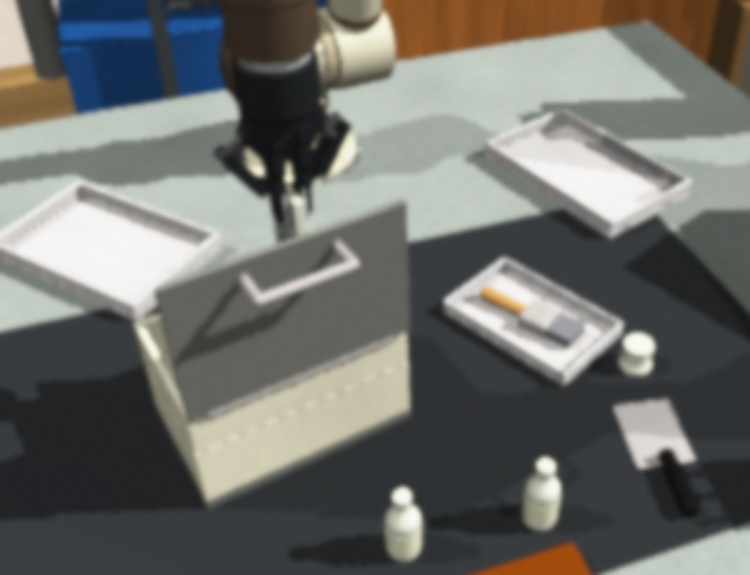

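The picture shows the flap standing upright and the plate held behind it. The tray with the brush is at about (535,320) in this crop, and it measures 190×121 mm, so it is the right size. I'll carry sideways first, clear of the flap, then forward, turn and lower.

```bash
python3 -m crank '[[0,[0,0.008,0],0],[0,[0,0.016,0],0],[0,[0,0.024,0],0],[0,[0,0.026,0],0],[0,[0,0.026,0],0],[0,[0,0.026,0],0],[0,[0,0.026,0],0],[0,[-0.004,0.026,0],0],[0,[-0.006,0.026,0],0],[0,[-0.006,0.026,0],0],[0,[-0.006,0.024,0],0],[0,[-0.006,0.018,0],0],[0,[-0.004,0.01,0],0],[0,[0,0.004,0],0],[0,[0,0,0],0],[0,[0,0,0],0]]'
python3 -m crank '[[0,[0,0,0],-0.03],[0,[0,0,0],-0.06],[0,[0,0,0.01],-0.06],[0,[0,0,0.015],-0.06],[0,[0,0,0.02],-0.04],[0,[0,0,0.02],-0.012],[0,[0,0,0.015],0],[0,[0,0,0.01],0],[0,[0,0,0.005],0],[0,[0,0,0],0],[0,[0,0,0],0],[0,[0,0,0],0]]'
cat > k.py <<'E'
from h import *
s=bot.sense(); print(s)
for c in ('scene','top'):
    im,D=bot.capture(c); print(c,[(r['position'],r['conf'],px2w(c,r['position'][::-1],z=s['tcp_pos'][2]-26)) for r in bot.tip_of(c,'filter_mid')[:2]])
    if c=='scene': cv2.imwrite('pics/s4.png',cv2.resize(im[90:320,150:450],None,fx=2.5,fy=2.5))
im,D=bot.capture('wrist');cv2.imwrite('pics/w5.png',im)
E
python3 k.py
```

```text
t: 15.0
tcp_pos: [502.0, 187.8, 253.5]
eef_rot: [-3.141, -0.0, -2.929]
wrist_force: [-0.3, -0.3, -1.6]
finger_gap: 11.2
finger_force: 48.9
t: 16.2
tcp_pos: [502.6, 188.7, 159.4]
eef_rot: [3.141, 0.002, -2.667]
wrist_force: [-0.1, 0.6, -1.3]
finger_gap: 11.3
finger_force: 48.9
{'t': 16.2, 'joints': array([ 6.61578408e-01,  3.00621479e-01, -3.13691435e-01,  2.47436570e-04,
       -9.54714503e-01, -1.75745520e+00]), 'joint_vel': array([ 0.00300226, -0.00033478, -0.00145071, -0.00163053,  0.00010035,
       -0.00127113]), 'effort': array([-3.54950479e-02, -3.28898942e+01,  1.68001378e+01,  3.78459156e+00,
        7.24757247e-04,  5.85007865e-05]), 'tcp_pos': array([502.59165152, 188.73152652, 159.37417655]), 'eef_rot': array([ 3.14146307e+00,  1.77569235e-03, -2.66653044e+00]), 'wrist_force': array([-0.1414275 ,  0.56927664, -1.28971992]), 'moment': array([ 0.03669953,  0.0106733 , -0.0138505 ]), 'finger_force': 48.92150580883026, 'finger_gap': 11.343218317202131}
scene [([189.5, 367.7], 0.92, array([[524.02328702, 186.43188964, 133.37417655]])), ([298.8, 363.3], 0.65, array([[858.00820644,  19.69232578, 133.37417655]]))]
top [([189.9, 265.7], 0.55, array([[502.34234358, 188.33654797, 133.37417655]]))]
```

View pics/s4.png

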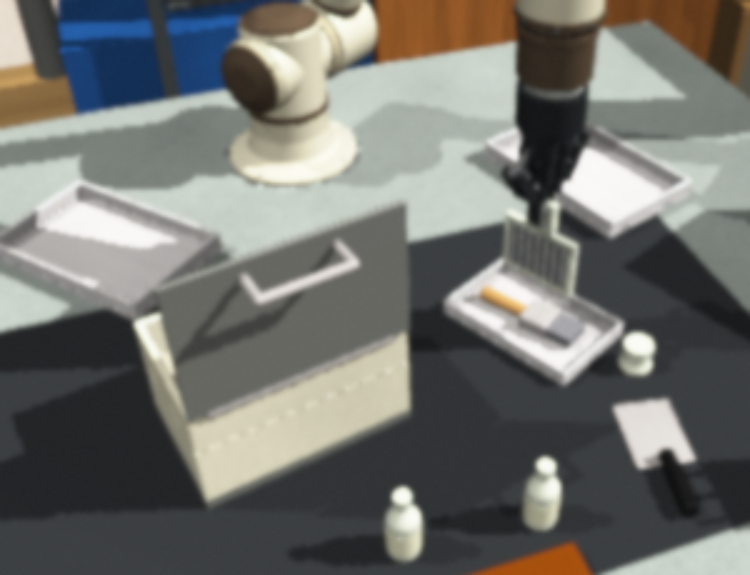

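View pics/w5.png

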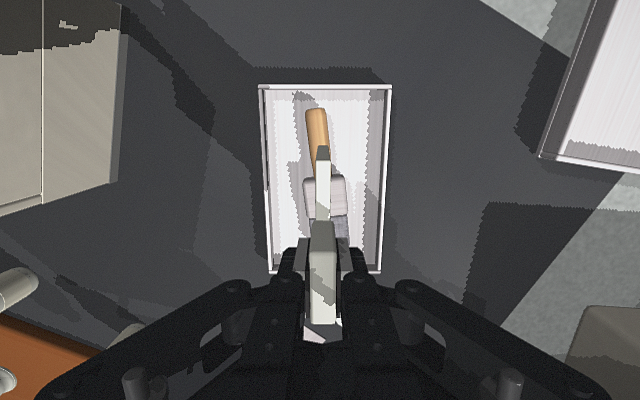

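The mesh plate hangs upright over the tray (crop px (540,245)). In the wrist view it is in line with the tray at column 323, and the flap and everything else are as they should be. I'll hand it in.

```bash
python3 -c "
from plant import bot; print(bot.finish_job())"
```

```text
the job is handed in; nothing more can be done
None
```

The job is handed in, though the simulator returned no verdict: the flap measured upright at about 1.57 rad, and the gripper is holding the filter plate upright over the middle of the smallest tray, in line with it and about 55 mm above the rim.

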